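Clamp the grinding jar on the bench mill

ROBOT

A 6-joint arm with a two-finger parallel gripper is mounted at the origin on the work surface. World frame = base frame: x ahead of the robot, y to its left, z up, the work surface at z = 0. Lengths are in m, angles in rad, forces in N, time in s.
With the tool pointing down it reaches from about 0.275 to 0.725 m from the base axis. Payload 5.6 kg.
Tool frame: the origin (TCP) lies at the very end of the fingers, on their centre line; the grasp point (between the pads) lies robot.grip_depth behind it (robot.grip_depth is the distance from the TCP to the grasp point, in m); z points along the fingers, y is the line along which they close (so a half turn about z gives the same grasp; the last joint's range is limited). The gripper opens to 85 mm and grips with 20 to 120 N. Pads are 22 mm wide; open, the fingers measure 114 mm over their backs; the gripper's body (76 mm by 85 mm) begins 54 mm behind the grasp point. The pads swing forward as they close: fully open they stand 13 mm farther back than shut.
Start: joints at [1.509, 0.255, 0.108, 0, -1.424, -0.285], TCP at [0.187, 0.517, 0.231] pointing down, gripper open.
Joint ranges: [-2.95, 2.95], [-1.21, 1.97], [-1.09, 1.5], [-2.87, 1.71], [-2.94, -0.07], [-3.05, 3.05]. Speed limits (rad/s): [2.57, 2.57, 3.14, 3.14, 3.14, 3.14].

INTERFACE

Orientations are given as [roll, pitch, yaw] about the fixed x, y, z axes, in that order (R = Rz(yaw) Ry(pitch) Rx(roll)).
In Python, from bench import robot, camera gives the robot as it stands.
- The arm moves only by the tool play_rows, never from a script. Its arguments are lists of equal length, an entry for each row: "linear": the shift along the tool's x, y, z in cm, a list of three; "delta_rot": the turn, a rotation vector about the tool's x, y, z in degrees, a list of three; "hand": the finger opening in cm, from 0 to 8.54. In form: {"linear": [[x, y, z], ...], "delta_rot": [[ax, ay, az], ...], "hand": [hand, ...]}. A call has 1 to 20 rows; each row is the pose to reach, as a shift and turn from the pose commanded when the call began, along the tool's axes at that moment; what a row does not reach only later rows make up. A row lasts 1/10 s, in which the tool goes at most 50 mm and 8.59 degrees, less where a joint would pass 70% of its speed; a pose out of reach is approached as far as the arm can. A call with a gripper value outside its range is refused whole. The fingers move at their own pace and stop on an object; the grip force is fixed at half the most. Time passes only in rows, so rows that repeat a pose let the fingers close. It gives the time, the measured TCP pose, the force, the opening and the grip force at its end, in the units of the state.
- robot.get_state(): the state, without advancing time (a new reading comes with each control period).
- camera(name): name is "scene" or "top" or "wrist"; returns a dict with "img" (420x560x3 uint8, red, green, blue), "range_z" (420x560 float32, m along the optical axis (not along the pixel's ray), 0 where there is no reading), "camera_matrix" (3x3 intrinsics, pixels), "T" (4x4, takes a point from camera to world coordinates); the wrist camera has in their place "tool_from_camera" (4x4, takes a point from camera to tool coordinates, whose origin is the TCP and whose axes are the flange's). Camera axes: x right, y down, z forward; pixel columns grow to the right and rows downward; lengths in m; the calibration is good to about 2 mm. The wrist camera is an equidistant fisheye: a pixel r from the principal point sees the ray r / f radians off the axis. A picture is of the moment at which its call begins: read the wrist's pose just before it.
- robot.sign_off(): hands the job in; it is judged then, once.
The state is a dict: "clock": time; "joint_pos": joint angles; "qvel": joint speeds; "joint_torque": joint torques, N m; "ee_pos": TCP position; "ee_rot": TCP orientation; "wrist_force": force on the tool from outside, world axes, zero at the start; "wrist_torque": the same for the moment, N m; "width": finger opening in m; "grasp_force": force on a finger pad.
Only numpy, scipy, OpenCV 4.12 (cv2) and the standard library are available. Lean on these libraries where they do the work, as an engineer would, in place of code of your own. Each camera call takes 0.05 s, during which the arm holds its last target. There are 200 camera calls.

TASK

The closed grinding jar is already sitting in its nest on the bench mill. With a finger, push the clamp strap round over the jar until the whole of its rubber foot stands over the raised round centre of the jar's lid, and then, with the strap there, push the cam lever all the way down so that the foot clamps the lid. Leave the jar sitting upright in its nest, do not lift it, and leave the bottle, dish and beaker where they stand.

Things in the scene. Friction and masses are not known exactly. Their poses are not given: they have to be found in the camera images.
- mill: bench vibratory mill, fixed: cream case 240 (x) x 280 (y) x 90 mm high, on it an aluminium platform 150 x 190 mm (top 112 mm above the bench). Origin: centre of the underside, on the bench; x points from control panel to back, z up. Jar nest (dark ring, 80 mm outside, 14 mm above the platform) centred at (0, +30) mm, clamp post at (0, -50) mm
- post_axis (a point): point on the upright axis of the clamp post (steel, 22 mm diameter), about which the strap turns, at the height of the strap's underside while the lever is up (195 mm above the bench)
- strap (a joint): swing angle of the clamp strap about the post axis, rad, anticlockwise from above positive, -0.7 to 2.0. 0: strap along the mill's +y, over the nest's centre; at the start 0.8 to 1.6. There is no stop at 0: it can be pushed too far, and back from its other side. It stays where it is left and takes about 0.22 N m to turn (2 to 3 N at 90 mm from the post)
- strap_nose (a point): middle of the strap's rounded end face, 109 mm from the post axis. The strap is a flat dark steel bar 26 mm wide and 14 mm thick; its underside is 195 and its top 209 mm above the bench while the lever is up. A brass nut 18 mm wide and 7 mm high stands on it above the foot
- press_foot: black rubber foot, 24 mm diameter and 8 mm thick, under the strap, 80 mm from the post axis. Origin: centre of its underside, 179 mm above the bench while the lever is up (16 mm below the strap's underside, 3 mm above the lid). It is spring-loaded, 6 N per mm
- lever (a joint): angle of the cam lever, rad: 0 up (65 degrees above level), 1.134 fully down (level, at its stop); it starts at 0 to 0.2. It stays where it is left; turning it takes 0.3 to 0.36 N m (4 N square to it at the knob; 8 N straight down at the start). Fully down it drives strap and foot down 5.5 mm, so that the foot presses the lid with about 10 N
- lever_pivot (a point): centre of the lever's level hinge pin, on the post axis, 228 mm above the bench
- lever_knob (a point): centre of the red ball knob (23 mm diameter) at the end of the black cam lever, 85 mm from the pivot. The lever is carried by the strap, turns round the post with it, and always points the opposite way to the strap as seen from above
- jar: closed grinding jar, loose in the nest (2 mm play): steel body 66 mm diameter, blue lid 72 mm diameter, 64 mm tall in all with the raised centre. Origin: centre of its underside, which rests on the platform 112 mm above the bench; z up
- lid_centre (a point): centre of the top of the lid's raised round centre (silver, 44 mm diameter, 4 mm above the blue lid), 176 mm above the bench
- bottle: brown glass bottle with black cap, 56 mm diameter, 125 mm tall, loose on the bench beside the mill; origin: centre of its underside
- dish: white porcelain dish, 90 mm across, 34 mm tall, loose on the bench beside the mill; origin: centre of its underside
- beaker: clear open beaker, 60 mm across, 75 mm tall, loose on the bench beside the mill; origin: centre of its underside

How it is judged:
By the outcome, as a careful person would: the job done as asked, in the order asked, and still so for the second after the job is handed in, with the robot touching nothing.
It also fails if it takes over 51 s, if anything falls off the work surface, if the arm or the gripper's body presses on something with over 40 N, if the wrist force passes 120 N, or if a joint passes its speed limit or range.

## Working session

There is one attempt and no reset: what is moved stays moved. The work goes in short steps, Python scripts to look and compute and a tool call to move; the robot and the scene stay as the last step left them, time stands still between calls to the robot, and variables do not carry over. Pictures are saved under pics/ and viewed, at most 10 in all, crops included, and the job is handed in when it is done.

Besides the shell and the picture viewer there is one more tool, called after "Call:" as name(argument=value, ...) on one line, values as JSON. play_rows: Moves the arm, as the interface text tells. Its arguments: {"type":"object","properties":{"linear":{"type":"array"},"delta_rot":{"type":"array"},"hand":{"type":"array"}},"required":["linear","delta_rot","hand"]}

```bash
mkdir -p pics; python3 - <<'E'
from bench import robot,camera
import cv2,numpy as np
s=robot.get_state();print(s['clock'],s['ee_pos'],s['ee_rot'],s['width'],robot.grip_depth)
for n in('scene','top'):
    c=camera(n);cv2.imwrite(f'pics/{n}0.png',c['img'][:,:,::-1]);np.savez(f'{n}0.npz',**c)
    print(n,c['camera_matrix'].round(1).tolist(),c['T'].round(3).tolist())
E
```

```text
0.0 [0.18671876 0.51682341 0.2304191 ] [ 3.13973452e+00 -6.56492679e-05 -3.46867875e-01] 0.08560744427596273 0.0187
scene [[532.4, 0.0, 279.2], [0.0, 532.4, 211.6], [0.0, 0.0, 1.0]] [[0.745, 0.416, -0.522, 1.129], [0.667, -0.46, 0.586, -0.516], [0.003, -0.785, -0.62, 0.844], [0.0, 0.0, 0.0, 1.0]]
top [[492.0, 0.0, 273.6], [0.0, 492.0, 208.4], [0.0, 0.0, 1.0]] [[0.008, -0.985, 0.174, 0.353], [-1.0, -0.01, -0.009, 0.09], [0.01, -0.174, -0.985, 1.404], [0.0, 0.0, 0.0, 1.0]]
```

View pics/scene0.png

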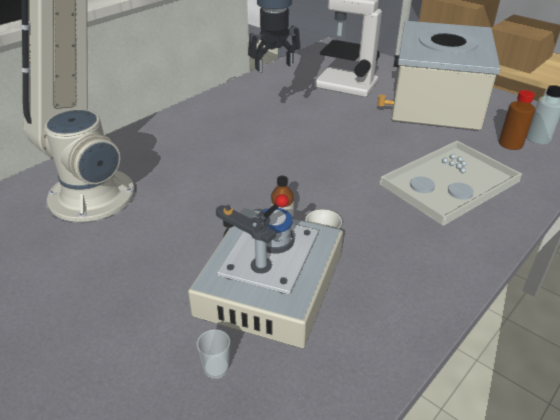

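View pics/top0.png

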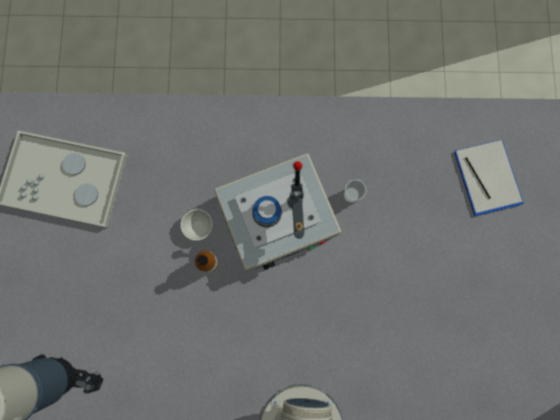

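The scene view shows the mill with its strap pointing toward the robot and the red knob at (282,200). In the top view the knob is at (298,166), the post at about (296,195), the brass nut at (299,227), the lid at (267,210), the bottle at (205,261), the dish at (197,224) and the beaker at (355,190).

```bash
cat > h.py <<'E'
import numpy as np,cv2
def load(n): return dict(np.load(n))
def ray(c,u,v):
    K,T=c['camera_matrix'],c['T']; d=T[:3,:3]@np.linalg.solve(K,[u,v,1.]); return T[:3,3],d
def plane(c,uv,z):
    o,d=ray(c,*uv); return o+d*(z-o[2])/d[2]
def two(c1,p1,c2,p2):
    o1,d1=ray(c1,*p1);o2,d2=ray(c2,*p2)
    s=np.linalg.lstsq(np.c_[d1,-d2],o2-o1,rcond=None)[0]
    a,b=o1+s[0]*d1,o2+s[1]*d2; return (a+b)/2,np.linalg.norm(a-b)
def blob(c,name,box=None):
    h=cv2.cvtColor(c['img'],cv2.COLOR_RGB2HSV);R=dict(red=((0,180,120),(5,255,255)),blue=((100,120,60),(125,255,255)),brass=((10,130,120),(25,255,255)))[name]
    m=cv2.inRange(h,*R)
    if name=='red': m|=cv2.inRange(h,(175,180,120),(180,255,255))
    if box: k=np.zeros_like(m);k[box[1]:box[3],box[0]:box[2]]=255;m&=k
    return m
def cent(m):
    n,l,s,c=cv2.connectedComponentsWithStats(m);i=1+np.argmax(s[1:,4]);return c[i],s[i]
E
cat > m.py <<'E'
import sys
from h import *
t,s=load(sys.argv[1]),load(sys.argv[2]);bt=(210,140,345,270);bs=(190,170,345,330)
P={}
for n,z in(('red',None),('brass',.2125),('blue',.172)):
    a,sa=cent(blob(t,n,bt));b,sb=cent(blob(s,n,bs))
    if n=='blue':  # lid: bounding ellipse from the outer contour (top)
        ct=max(cv2.findContours(blob(t,n,bt),0,2)[0],key=cv2.contourArea);a=np.array(cv2.minEnclosingCircle(ct)[0])
    p,e=two(t,a,s,b);print(n,a.round(1),sa,b.round(1),sb,'two',p.round(4),e.round(4),'plane',plane(t,a,z or p[2])[:2].round(4),plane(s,b,z or p[2])[:2].round(4))
E
python3 m.py top0.npz scene0.npz
python3 - <<'E'
import cv2
a=cv2.imread('pics/top0.png')[145:275,200:350];b=cv2.imread('pics/scene0.png')[165:345,185:350]
a=cv2.resize(a,None,fx=2.6,fy=3.4,interpolation=2);b=cv2.resize(b,(400,442),interpolation=2)
import numpy as np
cv2.imwrite('pics/crop0.png',np.hstack([a,b]))
E
```

```text
red [297.9 164.3] [295 162   6   6  28] [281.5 200. ] [276 195  12  11 109] two [0.6524 0.0249 0.2998] 0.0005 plane [0.6526 0.0251] [0.6523 0.0247]
brass [300.4 227.6] [299 226   3   4   5] [282.  192.1] [274 188  16  12  85] two [0.5528 0.0545 0.2472] 0.112 plane [0.5166 0.0139] [0.5592 0.1318]
blue [266.4 210. ] [253 197  28  27 306] [283.1 223.1] [269 208  23  24 188] two [0.5755 0.1042 0.156 ] 0.0176 plane [0.5666 0.0977] [0.5934 0.0969]
```

View pics/crop0.png

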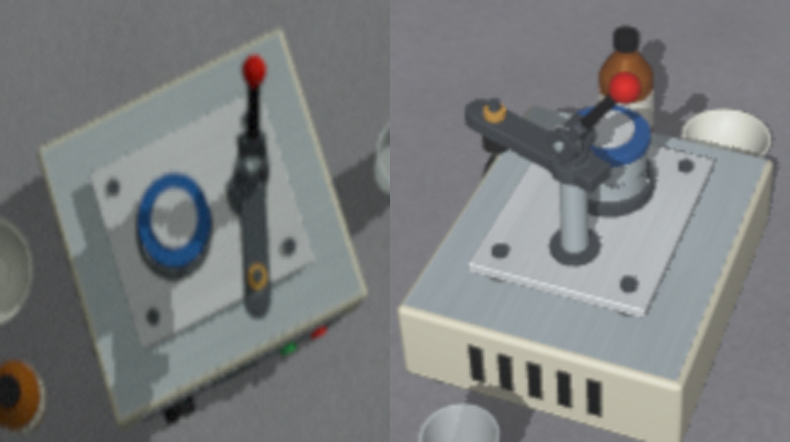

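The crop shows the nut clearly at top-view pixel (298.7,226.2) and scene pixel (227.5,210.2). The case corners are visible, and the strap points at the panel side.

```bash
cat > g.py <<'E'
from h import *
t,s=load('top0.npz'),load('scene0.npz')
cv=lambda x,y:(200+(x+.5)/2.6-.5,145+(y+.5)/3.4-.5)
cs=lambda x,y:(185+(x-390+.5)*165/400-.5,165+(y+.5)*180/442-.5)
nut=two(t,cv(257,276),s,cs(494,111));print('nut',nut[0].round(4),nut[1].round(4))
hit=lambda c,b,n:cent(blob(c,n,b))
k=np.array([.6524,.0249]);n=nut[0][:2];print('k-n',np.linalg.norm(k-n))
lid=plane(t,(266.4,210),.172);print('lid top blue',lid.round(4))
# case corners, top z=.09
C=np.array([plane(t,cv(*p),.09)[:2] for p in((41,150),(280,30),(366,294),(120,418))]);print(C.round(4).tolist())
print('sides',[np.linalg.norm(C[i]-C[i-3]).round(4) for i in range(4)],'centre',C.mean(0))
S=np.array([plane(s,cs(*p),.09)[:2] for p in((401,309),(682,384),(774,163))]);print('scene corners',S.round(4).tolist(), 'ctr',(S[0]+S[2])/2,[np.linalg.norm(S[i]-S[i+1]) for i in(0,1)])
for nm,C0 in(('top',C),):
    ey=(C0[0]-C0[1])+(C0[3]-C0[2]);ey/=np.linalg.norm(ey);yaw=np.arctan2(-ey[0],ey[1]);print('yaw',yaw)
    ex=np.array([ey[1],-ey[0]])
    print('post',C0.mean(0)-.05*ey,'nest',C0.mean(0)+.03*ey)
d=(n-k)/np.linalg.norm(n-k);print('post from strap',n-.08*d,'from knob',k+.0454*d,'strap dir',np.degrees(np.arctan2(d[1],d[0])))
# depth: high mill parts from the top camera
K,T=t['camera_matrix'],t['T'];v,u=np.mgrid[0:420,0:560];z=t['range_z'];X=np.stack([(u-K[0,2])/K[0,0]*z,(v-K[1,2])/K[1,1]*z,z],-1)@T[:3,:3].T+T[:3,3]
for nm,zz in(('bottle',(.115,.135)),('lid',(.168,.173)),('boss',(.174,.179)),('strap',(.205,.213))):
    m=(X[...,2]>zz[0])&(X[...,2]<zz[1])&(z>0)&(X[...,0]>.35)&(X[...,0]<.75)&(abs(X[...,1]-.1)<.2);q=X[m]
    if len(q):print(nm,len(q),q.mean(0).round(4),q.min(0).round(4),q.max(0).round(4))
E
python3 g.py
```

```text
nut [0.5207 0.0183 0.213 ] 0.0005
k-n 0.13182262395535457
lid top blue [0.5665 0.0977 0.172 ]
[[0.6381, 0.2378], [0.7408, -0.0136], [0.525, -0.102], [0.425, 0.151]]
sides [np.float64(0.2715), np.float64(0.2332), np.float64(0.2721), np.float64(0.2301)] centre [0.58222389 0.0682964 ]
scene corners [[0.5289, -0.1015], [0.7425, -0.0103], [0.6435, 0.2392]] ctr [0.58618747 0.06885652] [np.float64(0.23226394847183118), np.float64(0.26838421750193064)]
yaw 0.3818222707988219
post [0.6008545  0.02189704] nest [0.57104553 0.09613601]
post from strap [0.60064322 0.0222885 ] from knob [0.60705768 0.02261215] strap dir -177.11146510493873
bottle 744 [0.5578 0.097  0.1191] [ 0.4312 -0.0391  0.115 ] [0.6783 0.2742 0.1334]
lid 225 [0.5678 0.0957 0.1712] [0.5332 0.063  0.168 ] [0.6036 0.1317 0.173 ]
boss 255 [0.5679 0.0981 0.176 ] [0.5354 0.0632 0.174 ] [0.6023 0.1318 0.179 ]
strap 341 [0.5466 0.0208 0.2088] [0.4919 0.0069 0.205 ] [0.6271 0.0395 0.213 ]
```

```bash
cat > w.py <<'E'
import numpy as np
from scipy.spatial.transform import Rotation as R
from bench import robot
def rows(tgts,base=None):
    "tgts: (x,y,z,yaw_deg) tool pointing down -> linear cm, delta_rot deg, in the present tool frame"
    s=robot.get_state();p,r=(s['ee_pos'],s['ee_rot']) if base is None else base
    R0=R.from_euler('xyz',r)
    for x,y,z,w in tgts:
        l=R0.inv().apply(np.array([x,y,z])-p)*100
        d=(R0.inv()*R.from_euler('xyz',[np.pi,0,np.radians(w)])).as_rotvec(degrees=True)
        print(l.round(2).tolist(),d.round(1).tolist())
E
python3 - <<'E'
from w import *
rows([(.40,.10,.26,3),(.40,-.035,.26,3),(.513,-.035,.26,3),(.513,-.035,.193,3)])
E
```

```text
[34.23, 31.96, -2.9] [0.1, 0.0, -22.9]
[38.82, 44.65, -2.87] [0.1, 0.0, -22.9]
[49.44, 40.81, -2.88] [0.1, 0.0, -22.9]
[49.44, 40.8, 3.82] [0.1, 0.0, -22.9]
```

Call:
play_rows(linear=[[3,3,-1.5],[6.5,6,-2.9],[10,9.5,-2.9],[13.5,12.5,-2.9],[17,16,-2.9],[20.5,19,-2.9],[24,22.5,-2.9],[27.5,25.5,-2.9],[31,29,-2.9],[34.2,32,-2.9],[35.7,36.2,-2.9],[37.3,40.4,-2.9],[38.8,44.6,-2.9],[42.3,43.3,-2.9],[45.9,42,-2.9],[49.4,40.8,-2.9],[49.4,40.8,-2.9],[49.4,40.8,-2.9],[49.4,40.8,-2.9]], delta_rot=[[0,0,-3],[0,0,-6],[0,0,-9],[0,0,-12],[0,0,-15],[0,0,-18],[0,0,-21],[0,0,-23],[0,0,-23],[0,0,-23],[0,0,-23],[0,0,-23],[0,0,-23],[0,0,-23],[0,0,-23],[0,0,-23],[0,0,-23],[0,0,-23],[0,0,-23]], hand=[0,0,0,0,0,0,0,0,0,0,0,0,0,0,0,0,0,0,0])

```text
clock: 2.0
ee_pos: [0.5123, -0.0344, 0.2603]
ee_rot: [3.142, 0.0, 0.055]
wrist_force: [-1.0, -0.6, -0.3]
width: 0.0003
grasp_force: 0.0
```

```bash
python3 - <<'E'
from bench import robot,camera
import cv2,numpy as np
c=camera('wrist');cv2.imwrite('pics/wrist1.png',c['img'][:,:,::-1]);np.savez('wrist1.npz',**c)
print(c['camera_matrix'].round(1).tolist(),c['tool_from_camera'].round(3).tolist())
E
```

```text
[[325.2, 0.0, 277.0], [0.0, 325.2, 209.1], [0.0, 0.0, 1.0]] [[0.001, -0.963, -0.27, 0.069], [1.0, 0.0, 0.001, 0.0], [-0.001, -0.27, 0.963, -0.142], [0.0, 0.0, 0.0, 1.0]]
```

View pics/wrist1.png

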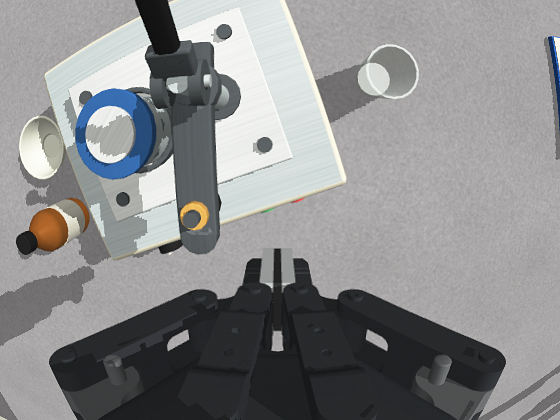

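The wrist view shows the nut at (194,216), the strap's nose end at about (200,251), the raised centre at about (109,133), the fingertips (about 29 mm wide) at (277,265), and a clear gap between finger and strap.

```bash
cat > wr.py <<'E'
from h import *
from scipy.spatial.transform import Rotation as R
def wplane(c,uv,z,pos,rot):
    K,T=c['camera_matrix'],c['tool_from_camera'];a=(np.array(uv)-K[:2,2])/K[0,0];r=np.linalg.norm(a)
    d=np.array([*(a/r*np.sin(r)),np.cos(r)]);Q=R.from_euler('xyz',rot)
    o=Q.apply(T[:3,3])+pos;d=Q.apply(T[:3,:3]@d);return (o+d*(z-o[2])/d[2]).round(4)
def boss(c,box):  # silver disc inside the blue ring
    m=blob(c,'blue',box);ct=max(cv2.findContours(m,0,2)[0],key=cv2.contourArea);f=np.zeros_like(m);cv2.drawContours(f,[ct],-1,255,-1)
    return cent(f&~m)[0],cv2.fitEllipse(ct)
E
python3 - <<'E'
from wr import *
c=load('wrist1.npz');P=([.5123,-.0344,.2603],[3.1416,0,.055])
a,e=boss(c,(60,70,175,200));print('boss px',a,e)
n,s=cent(blob(c,'brass',(170,190,220,235)));print('nut px',n,s)
print('boss',wplane(c,a,.176,*P),'nut',wplane(c,(194,216),.216,*P),wplane(c,n,.213,*P))
print('nose',wplane(c,(201,252),.207,*P))
for uv in((172,150),(214,150),(179,210),(220,210)):print(wplane(c,uv,.209,*P)[:2])
E
```

```text
boss px [109.99186644 134.03210616] ((115.19507598876953, 133.19281005859375), (79.7768325805664, 89.69314575195312), 5.413690567016602)
nut px [196.01086957 212.55163043] [180 201  29  29 368]
boss [0.5692 0.0947 0.176 ] nut [0.5214 0.0165 0.216 ] [0.5227 0.016  0.213 ]
nose [0.4937 0.0147 0.207 ]
[0.5607 0.0325]
[0.5614 0.0058]
[0.5226 0.0283]
[0.5241 0.0014]
```

```bash
cat >> w.py <<'E'
POST=np.array([.602,.023])
D=lambda a:np.array([np.cos(np.radians(a)),np.sin(np.radians(a))])
def arc(a,off,z=.193,rad=.09):
    p=POST+rad*D(a)+off*D(a+90);return (*p,z,a-180)
E
python3 - <<'E'
from w import *
rows([arc(184.5,.055,.193),arc(184.5,.04),arc(184.5,.028)]+[arc(a,.028) for a in range(180,146,-4)])
E
```

```text
[0.41, 0.48, 6.76] [-0.0, -0.0, -1.4]
[0.38, -1.02, 6.76] [-0.0, -0.0, -1.4]
[0.35, -2.22, 6.76] [-0.0, -0.0, -1.4]
[0.14, -2.93, 6.76] [-0.0, -0.0, 3.1]
[0.0, -3.57, 6.76] [-0.0, -0.0, 7.1]
[-0.09, -4.22, 6.76] [-0.0, -0.0, 11.1]
[-0.14, -4.88, 6.76] [-0.0, -0.0, 15.1]
[-0.14, -5.54, 6.76] [-0.0, -0.0, 19.1]
[-0.1, -6.19, 6.76] [-0.0, -0.0, 23.1]
[-0.01, -6.84, 6.76] [-0.0, -0.0, 27.1]
[0.13, -7.49, 6.76] [-0.0, -0.0, 31.1]
[0.31, -8.12, 6.76] [-0.0, -0.0, 35.1]
```

Call:
play_rows(linear=[[0.4,0.5,2],[0.4,0.5,4],[0.4,0.5,6],[0.4,0.5,6.8],[0.4,-0.4,6.8],[0.4,-1.2,6.8],[0.35,-2.2,6.8],[0.15,-2.9,6.8],[0,-3.6,6.8],[-0.1,-4.2,6.8],[-0.15,-4.9,6.8],[-0.15,-5.5,6.8],[-0.1,-6.2,6.8],[0,-6.8,6.8],[0.15,-7.5,6.8],[0.3,-8.1,6.8]], delta_rot=[[0,0,-1],[0,0,-1],[0,0,-1],[0,0,-1],[0,0,-1],[0,0,-1],[0,0,-1],[0,0,3],[0,0,7],[0,0,11],[0,0,15],[0,0,19],[0,0,23],[0,0,27],[0,0,31],[0,0,35]], hand=[0,0,0,0,0,0,0,0,0,0,0,0,0,0,0,0])

```text
clock: 3.65
ee_pos: [0.5118, 0.047, 0.1935]
ee_rot: [-3.142, -0.002, -0.559]
wrist_force: [0.8, -1.9, 0.6]
width: 0.0002
grasp_force: 1.2
```

```bash
python3 - <<'E'
from w import *
rows([arc(a,.028) for a in range(144,119,-4)])
E
```

```text
[-0.25, -0.58, 0.05] [-0.0, -0.1, 4.0]
[-0.38, -1.22, 0.05] [-0.0, -0.1, 8.0]
[-0.46, -1.87, 0.05] [-0.0, -0.1, 12.0]
[-0.5, -2.53, 0.05] [-0.0, -0.1, 16.0]
[-0.49, -3.19, 0.05] [-0.0, -0.1, 20.0]
[-0.44, -3.84, 0.05] [-0.0, -0.1, 24.0]
[-0.34, -4.49, 0.05] [-0.0, -0.1, 28.0]
```

Call:
play_rows(linear=[[-0.25,-0.6,0],[-0.4,-1.2,0],[-0.45,-1.9,0],[-0.5,-2.5,0],[-0.5,-3.2,0],[-0.45,-3.85,0],[-0.35,-4.5,0],[-0.35,-4.5,0]], delta_rot=[[0,0,4],[0,0,8],[0,0,12],[0,0,16],[0,0,20],[0,0,24],[0,0,28],[0,0,28]], hand=[0,0,0,0,0,0,0,0])

```text
clock: 4.45
ee_pos: [0.5324, 0.0875, 0.193]
ee_rot: [-3.141, -0.001, -1.045]
wrist_force: [-0.6, -0.4, 1.2]
width: 0.0006
grasp_force: 0.5
```

```bash
python3 - <<'E'
from bench import robot,camera
import cv2,numpy as np
from w import *
s=robot.get_state();print(s['ee_pos'].round(4),s['ee_rot'].round(3))
c=camera('wrist');np.savez('wrist2.npz',pos=s['ee_pos'],rot=s['ee_rot'],**c)
cv2.imwrite('pics/wrist2.png',c['img'][:,:,::-1])
rows([arc(a,.028) for a in (118,116,114)])
E
```

```text
[0.5324 0.0875 0.193 ] [-3.141e+00 -1.000e-03 -1.045e+00]
[-0.02, -0.33, -0.01] [-0.0, -0.0, 2.3]
[-0.1, -0.65, -0.01] [-0.0, -0.0, 4.3]
[-0.17, -0.97, -0.01] [-0.0, -0.0, 6.3]
```

View pics/wrist2.png

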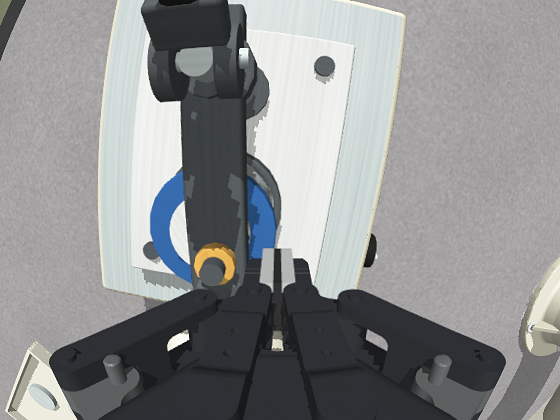

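The wrist view shows the strap over the lid, with the finger flush on its near edge, the nut at (214,265) and strap edges at x≈182 and 247 at row 170. The lid still shows more on the far side.

```bash
cat > an.py <<'E'
import sys
from wr import *
c=load(sys.argv[1]);P=(c['pos'],c['rot'])
n,s=cent(blob(c,'brass',(170,230,260,300)));print('nut px',n,s)
ct=max(cv2.findContours(blob(c,'brass',(170,230,260,300)),0,2)[0],key=cv2.contourArea);q=cv2.minEnclosingCircle(ct);print(q)
p=wplane(c,q[0],.2125,*P);print('nut',p, 'ang',np.degrees(np.arctan2(p[1]-.023,p[0]-.602)),'r',np.hypot(p[1]-.023,p[0]-.602))
E
python3 an.py wrist2.npz
python3 - <<'E'
from wr import *
c=load('wrist2.npz');P=(c['pos'],c['rot'])
for v,a,b in((120,181,246),(170,182,247)):
    l,r=wplane(c,(a,v),.209,*P),wplane(c,(b,v),.209,*P);m=(l+r)/2;print(l,r,np.linalg.norm(l-r),'mid',m,np.degrees(np.arctan2(m[1]-.023,m[0]-.602)))
# blue outer ring left/right edges of lid at nearest visible
for uv in((150,222),(276,230)):print('lid edge',wplane(c,uv,.172,*P))
print('boss left',wplane(c,(169,225),.176,*P))
E
```

```text
nut px [216.42112299 259.49465241] [194 243  42  42 748]
((215.14393615722656, 263.92425537109375), 21.471635818481445)
nut [0.5601 0.0915 0.2125] ang 121.45324295315604 r 0.0802985678577146
[0.6003 0.0461 0.209 ] [0.5774 0.0338 0.209 ] 0.025994230129011253 mid [0.58885 0.03995 0.209  ] 127.80471085782337
[0.5905 0.0637 0.209 ] [0.5674 0.0507 0.209 ] 0.026506791582535986 mid [0.57895 0.0572  0.209  ] 123.97904849607434
lid edge [0.6013 0.1095 0.172 ]
lid edge [0.5386 0.0777 0.172 ]
boss left [0.5902 0.1033 0.176 ]
```

```bash
sed -i 's/^POST=.*/POST=np.array([.600,.022])/' w.py; python3 - <<'E'
from w import *
rows([arc(a,.0266) for a in (117,114.5,112.5)])
E
```

```text
[-0.07, -0.41, -0.01] [-0.0, -0.0, 3.3]
[-0.15, -0.81, -0.01] [-0.0, -0.0, 5.8]
[-0.21, -1.13, -0.01] [-0.0, -0.0, 7.8]
```

Call:
play_rows(linear=[[-0.05,-0.3,0],[-0.1,-0.6,0],[-0.15,-0.9,0],[-0.2,-1.1,0],[-0.2,-1.1,0]], delta_rot=[[0,0,2],[0,0,4.5],[0,0,6],[0,0,7.5],[0,0,7.5]], hand=[0,0,0,0,0])

```text
clock: 5.0
ee_pos: [0.5406, 0.0943, 0.1924]
ee_rot: [-3.142, 0.0, -1.175]
wrist_force: [-2.5, 0.6, 0.6]
width: -0.0001
grasp_force: 1.1
```

```bash
python3 - <<'E'
from bench import robot,camera
import cv2,numpy as np
from wr import *
s=robot.get_state();P=(s['ee_pos'],s['ee_rot'])
c=camera('wrist');np.savez('wrist3.npz',pos=P[0],rot=P[1],**c)
cv2.imwrite('pics/wrist3.png',c['img'][:,:,::-1])
E
python3 an.py wrist3.npz
```

```text
nut px [216.56944444 261.41540404] [194 246  41  42 792]
((215.33441162109375, 266.46136474609375), 21.663209915161133)
nut [0.5683 0.0955 0.2125] ang 114.93030478852192 r 0.07994960912975121
```

View pics/wrist3.png

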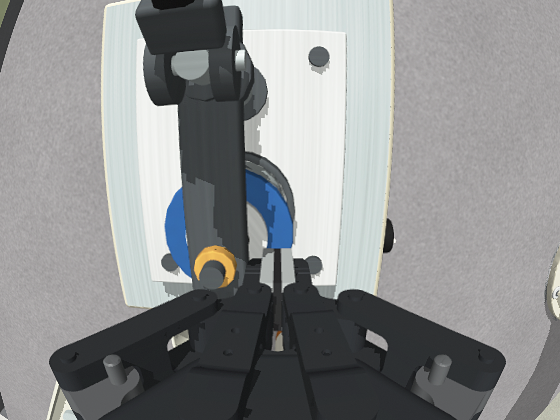

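The wrist view shows the strap crossing the lid, with blue on both sides (edges at about x=165 and x=293 at row 240) and the nut at (215,266). Next I compute the offset with parallax removed.

```bash
python3 - <<'E'
from wr import *
c=load('wrist3.npz');P=(c['pos'],c['rot'])
l,r=wplane(c,(165,232),.172,*P),wplane(c,(294,232),.172,*P);print('lid',l,r,np.linalg.norm(l-r),(l+r)/2)
# circle fit to outer blue contour points outside strap
m=blob(c,'blue',(150,150,310,290));pts=[]
for v in range(185,262,3):
    u=np.where(m[v])[0]
    if len(u): 
        if u.min()<185 : pts.append(wplane(c,(u.min(),v),.172,*P)[:2])
for v in range(176,246,3):
    u=np.where(m[v])[0]
    if len(u) and u.max()>250: pts.append(wplane(c,(u.max()+1,v),.172,*P)[:2])
p=np.array(pts);A=np.c_[2*p,np.ones(len(p))];x=np.linalg.lstsq(A,(p**2).sum(1),rcond=None)[0];print('circle',x[:2],np.sqrt(x[2]+x[:2]@x[:2]),len(p))
for v,a,b in((120,179,245),(160,180,246)):
    L,R_=wplane(c,(a,v),.209,*P),wplane(c,(b,v),.209,*P);print('strap mid',(L+R_)/2)
E
```

```text
lid [0.6017 0.1089 0.172 ] [0.5364 0.0811 0.172 ] 0.07097133224056036 [0.56905 0.095   0.172  ]
circle [0.56876528 0.09541583] 0.03538216680798591 49
strap mid [0.5909 0.04   0.209 ]
strap mid [0.5848 0.0546 0.209 ]
```

Strap foot (0.568, 0.0955) is within about 1 mm of the lid centre (0.569, 0.095). Next I retreat and find the knob.

Call:
play_rows(linear=[[0,1,0],[0,2.5,0],[0,4,-1],[0,5,-5],[0,5,-9],[0,5,-13],[0,5,-17],[0,5,-17],[0,5,-17]], delta_rot=[[0,0,0],[0,0,0],[0,0,0],[0,0,0],[0,0,0],[0,0,0],[0,0,0],[0,0,0],[0,0,0]], hand=[0,0,0,0,0,0,0,0,0])

```text
clock: 5.95
ee_pos: [0.4947, 0.0747, 0.3632]
ee_rot: [-3.138, 0.0, -1.176]
wrist_force: [-0.1, 0.1, -1.2]
width: 0.0001
grasp_force: 0.0
```

```bash
python3 - <<'E'
from bench import robot,camera
import cv2,numpy as np
from h import *
s=robot.get_state();print(s['ee_pos'],s['ee_rot'])
t,c=camera('top'),camera('scene')
cv2.imwrite('pics/two4.png',np.hstack([cv2.resize(x['img'][y0:y0+200,x0:x0+200,::-1],(400,400)) for x,x0,y0 in((t,200,110),(c,180,150))]))
np.savez('top4.npz',**t);np.savez('scene4.npz',**c)
for a in(t,c):
    try:print(cent(blob(a,'red',(190,130,345,330))))
    except Exception as e:print(e)
p=two(t,cent(blob(t,'red',(190,130,345,330)))[0],c,cent(blob(c,'red',(190,130,345,330)))[0]);print(p)
E
```

```text
[0.49472378 0.07470688 0.36321523] [-3.13844061e+00  1.91545891e-04 -1.17570169e+00]
(array([320.26086957, 177.43478261]), array([318, 175,   5,   6,  23], dtype=int32))
(array([248.41489362, 206.18085106]), array([244, 201,  10,  11,  94], dtype=int32))
(array([ 0.62235613, -0.02590323,  0.29994116]), np.float64(0.0016696189297507027))
```

View pics/two4.png

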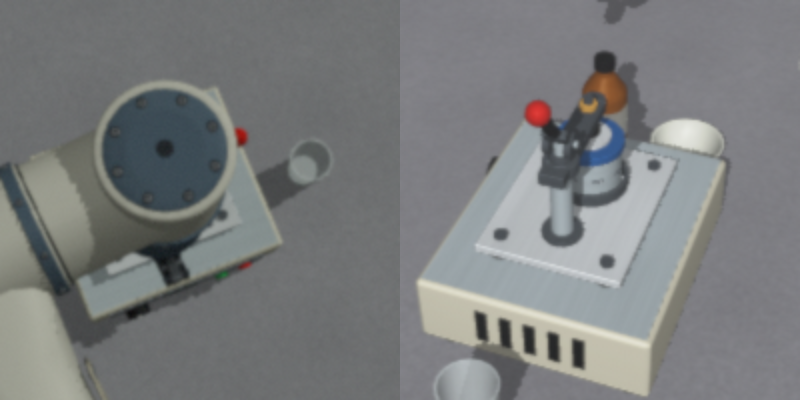

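The top crop shows the knob partly hidden by the arm. The scene crop shows the strap over the lid, with the lever up and the red knob clear at scene pixel (248.4,206.2).

```bash
cat >> w.py <<'E'
def lev(e,dz=0,a=293):
    p=POST+.085*np.cos(np.radians(e))*D(a);return (*p,.2395+.085*np.sin(np.radians(e))+dz,-67.4)
E
python3 - <<'E'
from w import *
from h import load,plane
print(plane(load('scene4.npz'),(248.4,206.2),.297),lev(55)[:3])
rows([lev(55,.05),lev(55,.006)]+[lev(e) for e in range(54,-1,-6)]+[lev(0,-.004)])
E
```

```text
[ 0.62012148 -0.0226152   0.297     ] (np.float64(0.6190497043012755), np.float64(-0.022878290946402896), np.float64(0.3091279237645643))
[13.81, -7.78, 0.2] [0.1, 0.0, 0.0]
[13.81, -7.79, 4.6] [0.1, 0.0, 0.0]
[13.93, -7.79, 5.29] [0.1, 0.0, 0.0]
[14.62, -7.8, 5.85] [0.1, 0.0, 0.0]
[15.25, -7.8, 6.48] [0.1, 0.0, 0.0]
[15.81, -7.81, 7.17] [0.1, 0.0, 0.0]
[16.29, -7.81, 7.92] [0.1, 0.0, 0.0]
[16.7, -7.81, 8.71] [0.1, 0.0, 0.0]
[17.02, -7.82, 9.54] [0.1, 0.0, 0.0]
[17.25, -7.82, 10.4] [0.1, 0.0, 0.0]
[17.39, -7.82, 11.28] [0.1, 0.0, 0.0]
[17.43, -7.82, 12.17] [0.1, 0.0, 0.0]
[17.43, -7.82, 12.57] [0.1, 0.0, 0.0]
```

Call:
play_rows(linear=[[4,-2,0],[8,-4.5,0],[11.5,-6.5,0],[13.8,-7.8,0],[13.8,-7.8,0],[13.8,-7.8,2],[13.8,-7.8,3.8],[13.8,-7.8,4.6],[13.9,-7.8,5.3],[14.3,-7.8,5.6],[14.6,-7.8,5.9],[14.9,-7.8,6.2],[15.3,-7.8,6.5]], delta_rot=[[0,0,0],[0,0,0],[0,0,0],[0,0,0],[0,0,0],[0,0,0],[0,0,0],[0,0,0],[0,0,0],[0,0,0],[0,0,0],[0,0,0],[0,0,0]], hand=[0,0,0,0,0,0,0,0,0,0,0,0,0])

```text
clock: 7.35
ee_pos: [0.6258, -0.037, 0.2982]
ee_rot: [-3.14, -0.001, -1.176]
wrist_force: [0.3, 0.1, 3.0]
width: 0.0001
grasp_force: 1.8
```

```bash
python3 - <<'E'
from w import *
rows([lev(e) for e in range(36,-1,-6)]+[lev(0,-.003)])
E
```

```text
[0.44, 0.07, 0.87] [-0.1, -0.1, 0.0]
[0.92, 0.07, 1.62] [-0.1, -0.1, 0.0]
[1.33, 0.07, 2.41] [-0.1, -0.1, 0.0]
[1.64, 0.07, 3.24] [-0.1, -0.1, 0.0]
[1.87, 0.07, 4.1] [-0.1, -0.1, 0.0]
[2.01, 0.07, 4.98] [-0.1, -0.1, 0.0]
[2.06, 0.07, 5.87] [-0.1, -0.1, 0.0]
[2.06, 0.07, 6.17] [-0.1, -0.1, 0.0]
```

Call:
play_rows(linear=[[0.2,0,0.45],[0.45,0,0.9],[0.7,0,1.25],[0.9,0,1.6],[1.1,0,2.0],[1.3,0,2.4],[1.5,0,2.8],[1.65,0,3.25],[1.75,0,3.7],[1.85,0,4.1],[1.95,0,4.5],[2.0,0,5.0]], delta_rot=[[0,0,0],[0,0,0],[0,0,0],[0,0,0],[0,0,0],[0,0,0],[0,0,0],[0,0,0],[0,0,0],[0,0,0],[0,0,0],[0,0,0]], hand=[0,0,0,0,0,0,0,0,0,0,0,0])

```text
clock: 8.55
ee_pos: [0.6335, -0.0555, 0.2474]
ee_rot: [-3.141, -0.001, -1.176]
wrist_force: [2.1, -2.8, 4.8]
width: -0.0004
grasp_force: 2.1
```

Call:
play_rows(linear=[[0.05,0,0.3],[0.05,0,0.6],[0.05,0,0.9],[0.05,0,0.9]], delta_rot=[[0,0,0],[0,0,0],[0,0,0],[0,0,0]], hand=[0,0,0,0])

```text
clock: 8.95
ee_pos: [0.6333, -0.0553, 0.2383]
ee_rot: [-3.141, -0.0, -1.176]
wrist_force: [0.9, -1.5, 4.0]
width: 0.0002
grasp_force: 1.9
```

Call:
play_rows(linear=[[0,0,0.15],[0,0,0.3],[0,0,0.3]], delta_rot=[[0,0,0],[0,0,0],[0,0,0]], hand=[0,0,0])

```text
clock: 9.25
ee_pos: [0.6337, -0.0555, 0.2374]
ee_rot: [-3.139, -0.002, -1.175]
wrist_force: [0.3, -2.1, 11.7]
width: 0.0
grasp_force: 5.5
```

Call:
play_rows(linear=[[0,0,0.1],[0,0,0.2],[0,0,0.2]], delta_rot=[[0,0,0],[0,0,0],[0,0,0]], hand=[0,0,0])

```text
clock: 9.55
ee_pos: [0.634, -0.0555, 0.2367]
ee_rot: [-3.137, -0.003, -1.175]
wrist_force: [-2.3, -1.3, 16.1]
width: 0.0001
grasp_force: 7.7
```

Call:
play_rows(linear=[[0,0,0.1],[0,0,0.2],[0,0,0.2],[0,0,0.2]], delta_rot=[[0,0,0],[0,0,0],[0,0,0],[0,0,0]], hand=[0,0,0,0])

```text
clock: 9.95
ee_pos: [0.6342, -0.0556, 0.2359]
ee_rot: [-3.136, -0.004, -1.175]
wrist_force: [-2.5, 0.1, 18.9]
width: 0.0005
grasp_force: 9.8
```

Call:
play_rows(linear=[[0,0,0.1],[0,0,0.2],[0,0,0.3],[0,0,0.3],[0,0,0.3]], delta_rot=[[0,0,0],[0,0,0],[0,0,0],[0,0,0],[0,0,0]], hand=[0,0,0,0,0])

```text
clock: 10.45
ee_pos: [0.6347, -0.0556, 0.2348]
ee_rot: [-3.133, -0.005, -1.175]
wrist_force: [-4.3, 0.4, 25.3]
width: -0.0
grasp_force: 12.8
```

Call:
play_rows(linear=[[0,0,-0.6],[0,0,-1.5],[0,0,-4],[0,0,-8],[0,0,-12],[0,0,-12]], delta_rot=[[0,0,0],[0,0,0],[0,0,0],[0,0,0],[0,0,0],[0,0,0]], hand=[0,0,0,0,0,0])

```text
clock: 11.05
ee_pos: [0.6343, -0.055, 0.3532]
ee_rot: [-3.134, -0.002, -1.175]
wrist_force: [-0.2, 0.2, 0.9]
width: 0.0004
grasp_force: 0.0
```

```bash
python3 - <<'E'
from w import *
s=robot.get_state();print(s['ee_pos'])
rows([(.42,.02,.36,-67.4),(.36,.20,.36,-67.4)])
E
```

```text
[ 0.63432079 -0.05496765  0.35317308]
[-15.17, 16.88, -0.84] [-0.4, -0.1, 0.1]
[-34.1, 15.49, -0.87] [-0.4, -0.1, 0.1]
```

Call:
play_rows(linear=[[-3,3.4,0],[-6,6.8,0],[-9,10.2,-0.5],[-12,13.5,-0.8],[-15.2,16.8,-0.8],[-20,16.5,-0.8],[-24.5,16.2,-0.8],[-29,15.9,-0.8],[-34,15.5,-0.8],[-34,15.5,-0.8],[-34,15.5,-0.8]], delta_rot=[[0,0,0],[0,0,0],[0,0,0],[0,0,0],[0,0,0],[0,0,0],[0,0,0],[0,0,0],[0,0,0],[0,0,0],[0,0,0]], hand=[0,0,0,0,0,0,0,0,0,0,0])

```text
clock: 12.15
ee_pos: [0.3581, 0.2, 0.355]
ee_rot: [3.138, -0.0, -1.172]
wrist_force: [-0.4, -0.2, 0.8]
width: 0.0001
grasp_force: 0.0
```

```bash
python3 - <<'E'
from bench import robot,camera
import cv2,numpy as np
from h import *
s=robot.get_state();print(s['ee_pos'],s['clock'])
t,c=camera('top'),camera('scene')
cv2.imwrite('pics/two5.png',np.hstack([cv2.resize(x['img'][y0:y0+130,x0:x0+130,::-1],(400,400),interpolation=2) for x,x0,y0 in((t,225,140),(c,200,165))]))
np.savez('top5.npz',**t);np.savez('scene5.npz',**c)
r=[cent(blob(a,'red',(190,130,345,270)))  for a in(t,c)];print(r)
print(two(t,r[0][0],c,r[1][0]))
E
```

```text
[0.35812094 0.19999587 0.35497657] 12.15
[(array([329.61538462, 178.38461538]), array([327, 176,   6,   6,  26], dtype=int32)), (array([242.55813953, 250.01162791]), array([238, 245,  10,  11,  86], dtype=int32))]
(array([ 0.63654534, -0.05672724,  0.2308185 ]), np.float64(0.00014307502088463695))
```

View pics/two5.png

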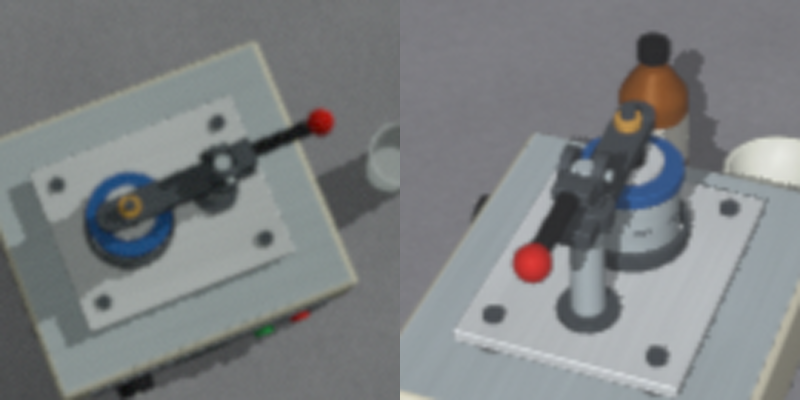

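The top crop shows the foot/nut on the lid centre and the lever out level. The scene crop shows the knob down and the lever level. One numeric check before handing in: strap drop, knob height by range, and foot offset.

```bash
python3 - <<'E'
from wr import *
for k in('0','5'):
    t=load(f'top{k}.npz');K,T=t['camera_matrix'],t['T'];v,u=np.mgrid[0:420,0:560];z=t['range_z']
    X=np.stack([(u-K[0,2])/K[0,0]*z,(v-K[1,2])/K[1,1]*z,z],-1)@T[:3,:3].T+T[:3,3]
    ang=183.5 if k=='0' else 113; d=np.array([np.cos(np.radians(ang)),np.sin(np.radians(ang))]);q=X[...,:2]-[.6,.022]
    r=q@d;w=q@[-d[1],d[0]]
    m=(z>0)&(abs(w)<.008)&(r>.045)&(r<.065);print(k,'strap top z',np.median(X[m][:,2]),m.sum())
    m=(z>0)&(blob(t,'red',(190,130,345,230))>0);print('knob top z',np.percentile(X[m][:,2],[50,90,100]))
    b=blob(t,'blue',(210,140,345,270));ct=max(cv2.findContours(b,0,2)[0],key=cv2.contourArea);lid=plane(t,cv2.minEnclosingCircle(ct)[0],.172)
    print('lid',lid)
    if k=='5':
        m=(z>0)&(X[...,2]>.193)&(X[...,2]<.218)&(r>.045)&(r<.105);print('strap w median at r>.045 (0=113deg)',np.median(w[m]),w[m].min(),w[m].max(),r[(z>0)&(X[...,2]>.193)&(X[...,2]<.218)&(abs(w)<.02)].max())
n=plane(load('top5.npz'),(225+130*130/400-.3,140+206*130/400-.3),.207);print('nut top',n)
s=load('scene5.npz');print('nut scene',plane(s,(200+629*0+228.5*130/400-.3,165+120*130/400-.3),.207))
E
```

```text
0 strap top z 0.2079430645500302 48
knob top z [0.30703031 0.31120802 0.3122113 ]
lid [0.5665712  0.09772283 0.172     ]
5 strap top z 0.20378956607803833 52
knob top z [0.2387482  0.24038558 0.24155147]
lid [0.56628741 0.09743963 0.172     ]
strap w median at r>.045 (0=113deg) 0.001678464087374675 -0.013137688041904837 0.013624325047454046 0.11016114951708715
nut top [0.56884519 0.09619527 0.207     ]
nut scene [0.56812823 0.0979577  0.207     ]
```

```bash
python3 -c "
from bench import robot
print(robot.sign_off())"
```

```text
the job is handed in; nothing more can be done
None
```

I swung the strap until its foot stood within about 3 mm of the lid's centre, then pushed the cam lever down to its stop, and handed the job in at about 12 s; the jar stayed in its nest, and I saw nothing touch the bottle, dish or beaker.

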